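# Start the last hand screw of a filter holder's cover and hold it

### The arm

A 6-joint arm with a two-finger parallel gripper is mounted at the origin on a cart in front of the work surface, level with it; the furniture and walls round the work are solid. World frame = base frame: x ahead of the robot, y to its left, z up, the work surface at z = 0. Lengths are in m, angles in rad, forces in N, time in s.
With the tool pointing down it reaches from about 0.25 to 0.8 m from the base axis. Payload 3.9 kg.
Tool frame: the origin (TCP) lies at the very end of the fingers, on their centre line; the grasp point (between the pads) lies 19 mm behind it; z points along the fingers, y is the direction in which the jaws open and shut (so a half turn about z gives the same grasp; the last joint's range is limited). The gripper opens to 85 mm and grips with 20 to 120 N. Pads are 22 mm wide; open, the fingers measure 114 mm over their backs; the gripper's body (76 mm by 85 mm) begins 54 mm behind the grasp point. The pads swing forward as they close: fully open they stand 13 mm farther back than shut.
Start: joints at [1.128, 0.26, -0.138, 1.173, 0, 1.571], TCP at [0.225, 0.474, 0.231] pointing down, gripper open.
Joint ranges: [-2.78, 2.78], [-0.83, 1.72], [-1.28, 1.37], [-1.9, 2.12], [-1.57, 1.48], [-3.14, 3.14]. Speed limits (rad/s): [2.57, 2.57, 3.14, 3.14, 3.14, 3.14].

### API

Orientations are given as [roll, pitch, yaw] about the fixed x, y, z axes, in that order (R = Rz(yaw) Ry(pitch) Rx(roll)).
In Python, from station import arm, cams, spotter gives the robot as it stands. The module is installed in compiled form; this text tells all that it offers.
- The arm moves only by the tool play_rows, never from a script. Its arguments are lists of equal length, an entry for each row: "xyz": the shift along the tool's x, y, z in m, a list of three; "spin": the turn about the tool's z in degrees; "claw": the opening, from -1 (shut) to 1 (fully open). A call has exactly 8 rows; each row shifts and turns the pose as measured when the row begins, along the tool's axes as they then stand; what a row does not reach is not made up. A row lasts 1/8 s, in which the tool goes at most 62.5 mm and 10.7 degrees, less where a joint would pass 70% of its speed; a pose out of reach is approached as far as the arm can. A call with a gripper value outside its range is refused whole. The fingers move at their own pace and stop on an object; "grip_force" is the grip in N (left out, the last holds). Time passes only in rows, so rows that do not move let the fingers close, or fill a call up. It gives the time, the measured TCP pose, the force and the opening at its end, in the units of the state.
- arm.read_state(): the state, without advancing time (a new reading comes with each control period).
- cams.grab_frame(name): name is "scene" or "top"; returns a dict with "pixels" (384x512x3 uint8, red, green, blue), "fx", "fy", "cx", "cy" (pixels), "distortion" ([k1, k2, p1, p2, k3] as OpenCV has them; the pictures are not rectified), "camera_from_world" (4x4, takes a point from world to camera coordinates). Camera axes: x right, y down, z forward; pixel columns grow to the right and rows downward; lengths in m; the calibration is good to about 2 mm. A picture is of the moment at which its call begins. There is no depth.
- arm.job_done(): hands the job in, once; it reports no verdict.
Trained networks look in a picture, given as the dict that the camera call returned (one of the last four; its "shot" number tells which), for a name from the list of things; names that differ only in an ending like _2 or _b are one class to them, and where a whole thing is asked for, a point or a joint stands for the part that bears it (a point fixed in the world has none). Each returns a list of dicts, best first, with "p" (0 to 1); they miss things now and then, are a little off and sometimes report something else, mostly with a low value. They report only what shows in the picture. A call takes as long as a camera call.
- spotter.recognise(picture, name): "position" ([column, row] in pixels, amid what is visible of it).
- spotter.trace(picture, name): "mask" (384x512 bool, what is visible of it) and "position" ([column, row] in pixels, amid what is visible of it).
- spotter.tip_of(picture, name): "position" ([column, row] in pixels: a listed point, or the origin of a listed thing).
The state is a dict: "time_s": time; "joint_positions": joint angles; "qd": joint speeds; "joint_efforts": joint torques, N m; "position": TCP position; "tool_rot": TCP orientation; "ft_force": force on the tool from outside, world axes, zero at the start; "ft_torque": the same for the moment, N m; "width": finger opening in m.
Only numpy, scipy, OpenCV 4.12 (cv2) and the standard library are available. Lean on these libraries where they do the work, as an engineer would, in place of code of your own. Each camera call takes 0.05 s, during which the arm holds its last target.

### The job

Two of the three hand screws on the filter holder's cover are already started; the third stands proud, its thread not yet caught. Turn that one backward (counter-clockwise from above) just until you feel its thread drop, wind it forward one full turn from there, and finish still gripping its head so that it stays started until I have squared up the cover. Leave the other two screws as they are and do not push anything else on the bench about.

Things in the scene. Friction and masses are not known exactly. Their poses are not given: they have to be found in the camera images.
- holder: round steel disc filter holder, fixed to the bench, 214 mm across: bowl on three legs, cover with its flat top face 75 mm above the bench, a hose barb in the middle reaching 117 mm. Origin on its axis at bench height, z up. Three hand screws stand on it, 85 mm from its axis and 120 degrees apart; the proud one lies toward its +y
- proud_head (a point): centre of the proud screw's head: an upright round black paddle, 40 mm across (in this point's x-z plane; 20 mm above and below this point), 10 mm thick (along its y), white index dot near one side. Beneath it, 27 mm below the centre, a collar 25 mm across, then the 19 mm shank with a coarse right-hand thread. It turns easily (about 0.03 N m)
- proud_turn (a joint): turning angle of the proud screw in rad, growing as it is turned forward (clockwise from above); zero is at no mark on the screw. The thread's drop lies somewhere between 1 and 3.1 rad backward of the starting angle; the pitch is 5 mm a turn
- proud_lift (a joint): height of the proud screw along its axis in m, growing upward, arbitrary zero. Free to rise and fall, pressed down by weight and a spring (about 4 N); a firm grip stops it falling. Turned backward it climbs 5 mm a turn on the thread's start (it starts 1 to 2.5 mm below the top), then drops 5 mm at once; turned forward from there it winds in 5 mm a turn
- started_a_head (a point): centre of the same kind of head on a screw that is already started; at the beginning it stands 7 to 9 mm lower than the proud one, and once that one is started by one turn they stand about level
- started_b_head (a point): centre of the head of the other started screw
- started_a_turn (a joint): turning angle of started screw a in rad
- started_b_turn (a joint): turning angle of started screw b in rad
- petri_0: petri dish, 66 mm across, 15 mm tall; bystander
- beaker: small beaker with pale content, 77 mm across, 98 mm tall; bystander, origin at its foot
- wash_bottle: wash bottle with red cap, 68 mm across, 208 mm tall; bystander, origin at its foot
- cylinder: measuring cylinder, foot 62 mm, 186 mm tall; bystander, origin at its foot
- timer: white bench timer lying flat, 66 by 62 by 18 mm; bystander
- marker: blue felt marker lying flat, 137 mm long; bystander
- tweezers: steel tweezers lying flat, 131 mm long; bystander

How it is judged:
By the outcome, as a careful person would: the job done as asked, in the order asked, and still so for the second after the job is handed in, while the arm keeps its last pose, push and grip.
It also fails if it takes over 64 s, if anything falls off the work surface, if the arm or the gripper's body presses on something with over 40 N, if the wrist force passes 120 N, or if a joint passes its speed limit or range.

## Working session

There is one attempt and no reset: what is moved stays moved. The work goes in short steps, Python scripts to look and compute and a tool call to move; the robot and the scene stay as the last step left them, time stands still between calls to the robot, and variables do not carry over. Pictures are saved under pics/ and viewed, and the job is handed in when it is done.

Besides the shell and the picture viewer there is one more tool, called after "Request:" by a JSON object that holds its "op" and its "data". play_rows: Moves the arm, as the interface text tells. Its arguments: {"type":"object","properties":{"xyz":{"type":"array","items":{"type":"array","items":{"type":"number"}}},"spin":{"type":"array","items":{"type":"number"}},"claw":{"type":"array","items":{"type":"number"}},"grip_force":{"type":"number"}},"required":["xyz","spin","claw"]}

```bash
mkdir -p pics; cat > h.py <<'E'
import numpy as np, cv2
from station import arm,cams,spotter
def save(p,n,crop=None,s=1):
    im=p["pixels"][:,:,::-1].copy()
    if crop: im=im[crop[1]:crop[3],crop[0]:crop[2]]
    if s!=1: im=cv2.resize(im,None,fx=s,fy=s,interpolation=cv2.INTER_CUBIC)
    cv2.imwrite("pics/"+n+".png",im)
def K(p): return np.array([[p["fx"],0,p["cx"]],[0,p["fy"],p["cy"]],[0,0,1.]]),np.array(p["distortion"],float)
def ray(p,uv):
    k,d=K(p); q=cv2.undistortPoints(np.array([[uv]],float),k,d)[0,0]
    T=np.array(p["camera_from_world"]); R=T[:3,:3];t=T[:3,3]
    return -R.T@t, R.T@np.array([q[0],q[1],1.])
def atz(p,uv,z):
    o,d=ray(p,uv); return o+d*(z-o[2])/d[2]
def tri(ps,uvs):
    A=np.zeros((3,3));b=np.zeros(3);L=[]
    for p,uv in zip(ps,uvs):
        o,d=ray(p,uv);d=d/np.linalg.norm(d);M=np.eye(3)-np.outer(d,d);A+=M;b+=M@o;L.append((o,d))
    X=np.linalg.solve(A,b)
    return X,[np.linalg.norm((np.eye(3)-np.outer(d,d))@(X-o)) for o,d in L]
def proj(p,X):
    k,d=K(p);T=np.array(p["camera_from_world"])
    r,_=cv2.Rodrigues(T[:3,:3]); return cv2.projectPoints(np.array(X,float).reshape(-1,3),r,T[:3,3],k,d)[0][:,0]
E
python3 - <<'E'
from h import *
s=cams.grab_frame("scene");t=cams.grab_frame("top")
save(s,"s0",s=1.5);save(t,"t0",s=1.5)
for n in ["holder","proud_head","started_a_head","started_b_head"]:
    for p,l in((s,"s"),(t,"t")):
        print(n,l,[(np.round(q["position"],1).tolist(),round(q["p"],2)) for q in spotter.tip_of(p,n)][:4])
for p in(s,t): print(np.linalg.inv(p["camera_from_world"]).round(3).tolist(),p["fx"])
st=arm.read_state();print(st)
E
```

```text
holder s [([262.9, 204.7], 0.9)]
holder t [([277.9, 192.5], 0.94)]
proud_head s [([281.1, 183.9], 0.63)]
proud_head t [([281.1, 208.9], 0.49)]
started_a_head s [([274.2, 170.1], 0.49)]
started_a_head t []
started_b_head s [([245.1, 180.6], 0.61)]
started_b_head t [([256.8, 175.2], 0.6)]
[[-0.593, -0.454, 0.665, -0.424], [-0.805, 0.342, -0.485, 0.7], [-0.007, -0.823, -0.569, 0.943], [0.0, 0.0, 0.0, 1.0]] 368.7319349199201
[[-0.014, -0.987, 0.159, 0.268], [-1.0, 0.017, 0.018, -0.016], [-0.021, -0.159, -0.987, 1.701], [0.0, 0.0, 0.0, 1.0]] 489.89739067282574
{'time_s': 0.5, 'joint_positions': array([ 1.12804290e+00,  2.60028285e-01, -1.38146603e-01,  1.17270763e+00,
       -2.78295060e-05,  1.57082526e+00]), 'qd': array([-5.52262337e-04, -4.24038414e-05,  1.22829386e-03, -6.35848598e-04,
       -5.65436524e-04, -3.15839479e-04]), 'joint_efforts': array([ 9.51396231e-06, -4.05247200e+01,  2.53999937e+01,  3.16766658e-03,
        7.72938142e-05, -4.82107207e-07]), 'position': array([0.22491732, 0.47433962, 0.23127179]), 'tool_rot': array([-3.14150646e+00,  2.78319993e-05,  2.69881030e+00]), 'ft_force': array([ 0.81442383, -0.4306899 , -0.82002109]), 'ft_torque': array([ 0.01029031,  0.00674557, -0.00175421]), 'width': 0.08535852668701896}
```

View pics/s0.png

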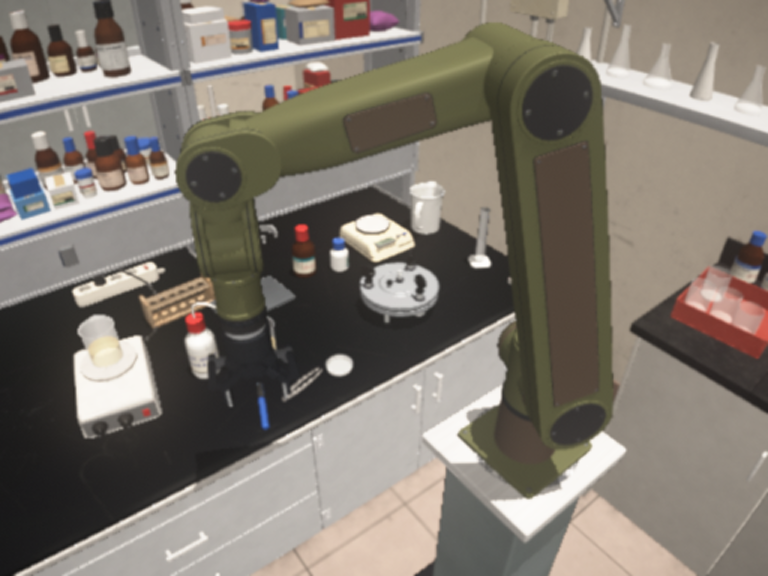

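View pics/t0.png

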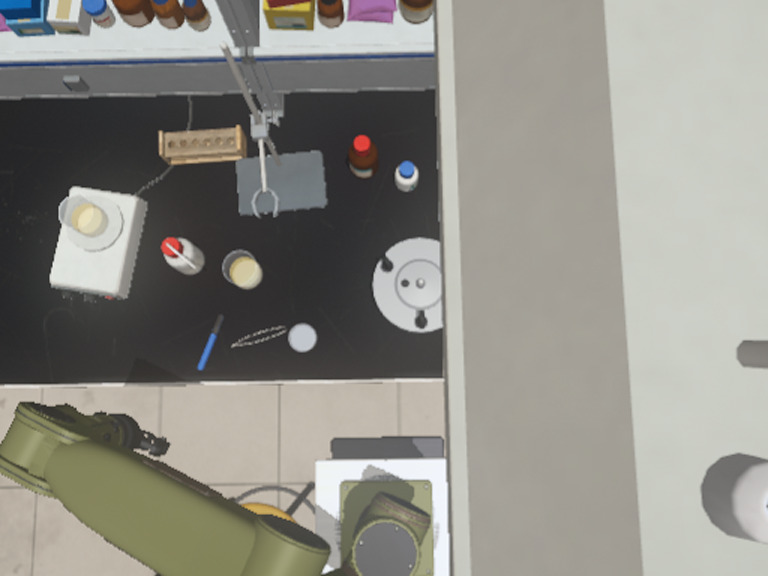

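```bash
python3 - <<'E'
from h import *
s=cams.grab_frame("scene");t=cams.grab_frame("top")
save(s,"s1",(200,120,340,260),5);save(t,"t1",(220,130,340,250),5)
S={};
for n in ["proud_head","started_b_head"]:
    a=spotter.tip_of(s,n)[0]["position"];b=spotter.tip_of(t,n)[0]["position"]
    print(n,tri([s,t],[a,b]))
    for p in(s,t):
      for q in spotter.trace(p,n): print(n,np.round(q["position"],1),q["p"],q["mask"].sum())
for p,l in((s,"s"),(t,"t")):
    a=spotter.tip_of(p,"holder")[0]["position"]; print("holder",atz(p,a,0))
E
```

```text
proud_head (array([0.31671522, 0.16094288, 0.34506628]), [np.float64(0.09991013312284956), np.float64(0.09991013312284944)])
proud_head [281.3 189.9] 0.52 80
started_b_head (array([ 0.76491446,  0.1379808 , -0.50338805]), [np.float64(0.14518039285120712), np.float64(0.145180392851207)])
started_b_head [196.3 256.1] 0.33 73
started_b_head [275.2 193.4] 0.64 2460
started_b_head [252.8 174.8] 0.45 68
holder [ 0.5319305  -0.08171514  0.        ]
holder [ 0.53062814 -0.07978839  0.        ]
```

View pics/s1.png

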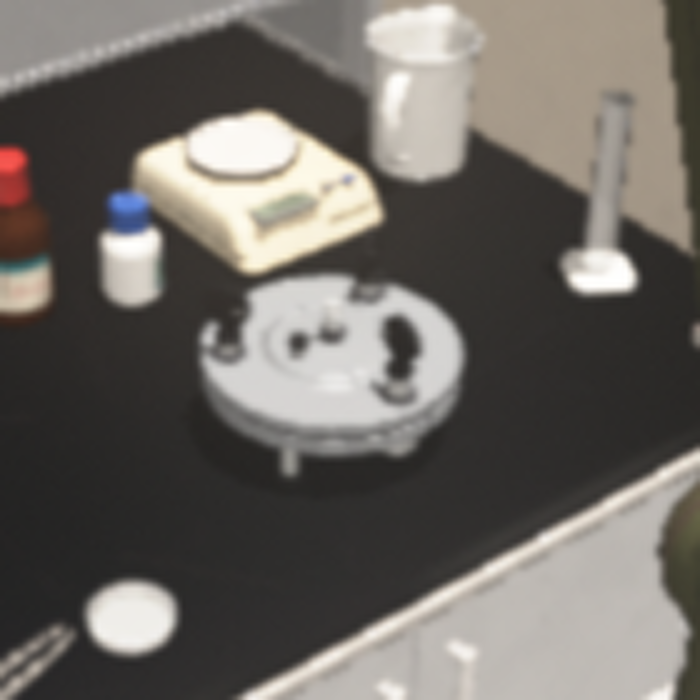

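View pics/t1.png

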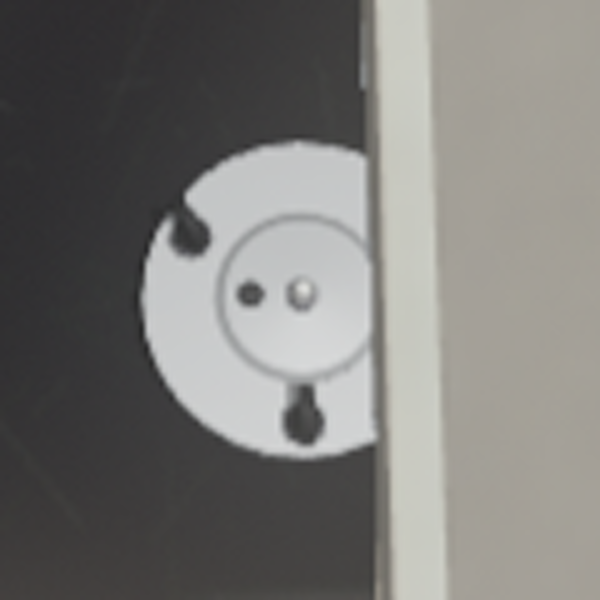

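```bash
python3 - <<'E'
from h import *
s=cams.grab_frame("scene");t=cams.grab_frame("top")
for n in ["proud_head","started_a_head","started_b_head"]:
  for p,l in((s,"s"),(t,"t")):
    print(n,l,[(np.round(q["position"],1).tolist(),round(q["p"],2)) for q in spotter.tip_of(p,n)],[(np.round(q["position"],1).tolist(),round(q["p"],2)) for q in spotter.recognise(p,n)])
for uvs in [((280.5,187),(281,208.5)),((281.1,183.9),(281.1,208.9)),((245.1,180.6),(256.8,175.2))]:
    print(tri([s,t],uvs))
# holder fit: project cover rim and screw predictions
h=np.array([.531,-.081,0])
for p,l in((s,"s"),(t,"t")):
    im=cv2.resize(p["pixels"][:,:,::-1],None,fx=6,fy=6,interpolation=cv2.INTER_CUBIC)
    a=np.linspace(0,2*np.pi,120)
    for r,z in((.107,.075),(.107,.0)):
        pts=proj(p,np.c_[h[0]+r*np.cos(a),h[1]+r*np.sin(a),0*a+z])
        cv2.polylines(im,[np.int32(pts*6+2.5)],True,(0,255,0) if z else (255,0,0),1)
    for k in range(3):
        th=np.pi+k*2*np.pi/3
        for z,c in((.075,(0,0,255)),(.11,(0,255,255)),(.13,(255,0,255))):
            q=proj(p,h+[.085*np.cos(th),.085*np.sin(th),z])[0]*6+2.5
            cv2.circle(im,tuple(int(v) for v in q),3,c,-1)
    c=(220,150,320,225) if l=="s" else (235,140,335,230)
    cv2.imwrite(f"pics/m_{l}.png",im[c[1]*6:c[3]*6,c[0]*6:c[2]*6])
E
```

```text
proud_head s [([145.3, 246.7], 0.68), ([280.7, 187.7], 0.41)] []
proud_head t [([282.1, 209.7], 0.5), ([128.1, 176.4], 0.39), ([278.4, 191.7], 0.33)] [([280.3, 209.8], 0.4), ([278.5, 215.5], 0.18)]
started_a_head s [([272.9, 169.1], 0.44)] [([272.9, 173.7], 0.37)]
started_a_head t [] [([138.3, 228.1], 0.3)]
started_b_head s [([243.5, 180.0], 0.6)] [([278.9, 191.0], 0.68), ([245.7, 180.4], 0.53)]
started_b_head t [([256.1, 175.3], 0.51)] [([256.7, 177.2], 0.56)]
(array([ 0.45983224, -0.08815823,  0.12608582]), [np.float64(0.005791927504254231), np.float64(0.005791927504254153)])
(array([ 0.45655926, -0.08765951,  0.14263884]), [np.float64(0.005684778548946003), np.float64(0.00568477854894607)])
(array([ 0.57469206, -0.00784791,  0.12627016]), [np.float64(0.0004125056578999876), np.float64(0.00041250565790004756)])
```

View pics/m_s.png

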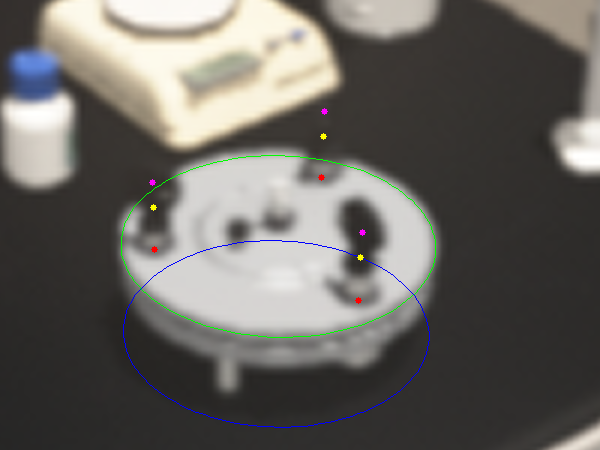

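View pics/m_t.png

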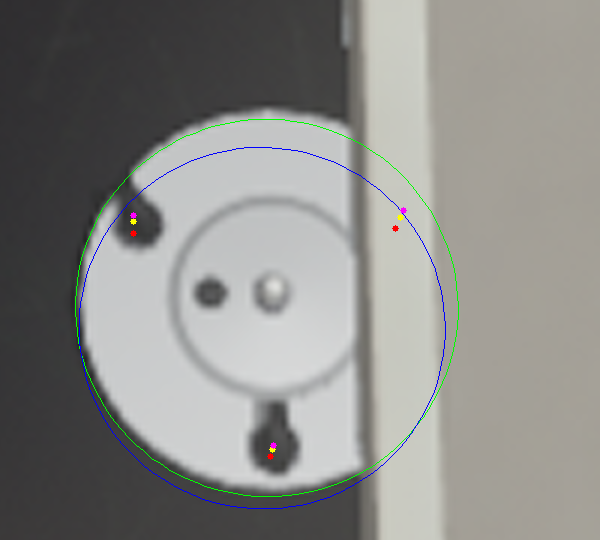

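```bash
python3 - <<'E'
from h import *
fs=[cams.grab_frame("scene") for _ in range(3)]
im=np.mean([f["pixels"][:,:,::-1].astype(float) for f in fs],0)
g=np.clip(255*(im/255)**0.45,0,255).astype(np.uint8)
tiles=[]
for (x,y) in((246,180),(274,172),(280,186)):
    c=cv2.resize(g[y-18:y+18,x-11:x+11],None,fx=12,fy=12,interpolation=cv2.INTER_CUBIC); tiles.append(c)
cv2.imwrite("pics/tiles.png",np.hstack(tiles))
E
```

```text
(no output)
```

View pics/tiles.png

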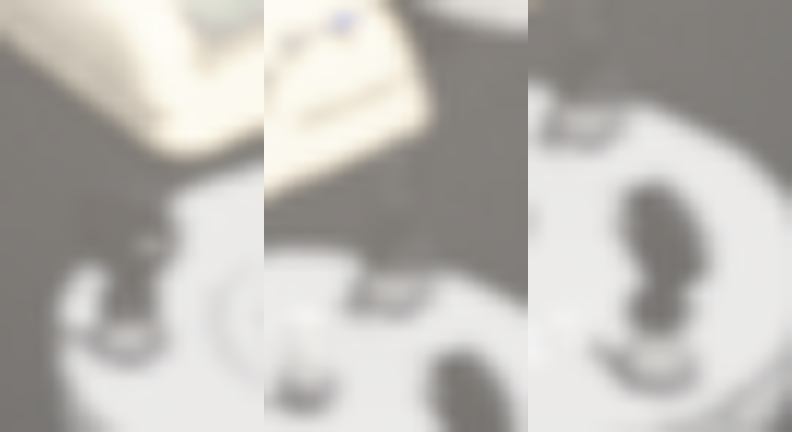

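```bash
python3 - <<'E'
from h import *
from scipy.optimize import least_squares
s=cams.grab_frame("scene")
obs=np.array([[245.4,190.2],[273.9,177.75],[280,197.3]])-.0
def f(x,zs):
    P=[[x[0]+.085*np.cos(x[2]+k),x[1]+.085*np.sin(x[2]+k),z] for k,z in zip((np.pi/3,-np.pi/3,np.pi),zs)]
    return (proj(s,P)-obs).ravel()
for j in range(4):
    zs=[.088]*3
    if j<3: zs[j]+=.008
    r=least_squares(lambda x:f(x,zs),[.53,-.08,0]); print(j,r.x.round(4),r.cost,r.fun.round(2))
r=least_squares(lambda x:f(x,[x[3],x[3]+x[4],x[3]+x[5]]),[.53,-.08,0,.088,0,0]);print(r.x.round(4),r.cost)
t=cams.grab_frame("top");save(t,"t2",(240,150,300,230),8)
E
```

```text
0 [ 0.5217 -0.0757  0.0343] 1.9215157688752869 [ 0.15 -1.28 -0.79  0.13  0.58  1.09]
1 [ 0.5221 -0.0759  0.0046] 1.7886111235634001 [ 0.09 -0.08 -0.18 -1.39  0.08  1.26]
2 [ 0.5215 -0.0754 -0.0054] 0.08519656843362097 [ 0.05 -0.09 -0.05  0.34 -0.   -0.2 ]
3 [ 0.5247 -0.0781  0.0112] 0.48567975631681587 [ 0.16 -0.48 -0.36 -0.27  0.18  0.69]
[ 0.5192 -0.0736 -0.0066  0.0896  0.0021  0.0077] 1.2116903504194741e-27
```

View pics/t2.png

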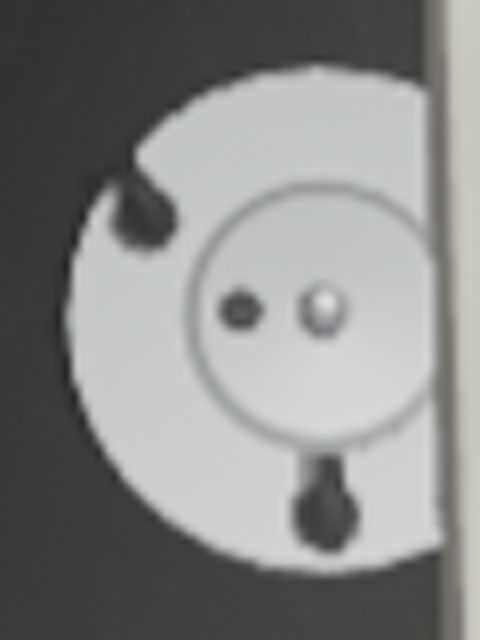

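```bash
python3 - <<'E'
from h import *
from scipy.optimize import least_squares
s=cams.grab_frame("scene");t=cams.grab_frame("top")
a=np.linspace(0,2*np.pi,720)
def ext(p,x,z=.075):
    q=proj(p,np.c_[x[0]+.107*np.cos(a),x[1]+.107*np.sin(a),0*a+z]); return q.min(0),q.max(0)
def ft(x):
    m,M=ext(t,x); return [m[0]-248.2,m[1]-157.8,M[1]-221.4]
def fs(x):
    m,M=ext(s,x); return [m[0]-239.8,m[1]-174.8,M[0]-292.5]
for f in(ft,fs):
    r=least_squares(f,[.53,-.08]);print(r.x.round(4),r.fun)
# barb tip
print(tri([s,t],[(266.2,182.5),(280.3,188.5)]))
# head centre near: scene
for uv in((280.1,187.2),(280.3,186.6)): print(atz(s,uv,.13))
print(proj(s,[[.445,-.081,.135],[.445,-.081,.095]]),proj(t,[[.445,-.081,.135],[.445,-.081,.095]]))
E
```

```text
[ 0.5353 -0.0845] [ 0.00107191  0.3915603  -0.375704  ]
[ 0.5349 -0.085 ] [ 0.20344744  0.04626367 -0.20285567]
(array([ 0.53275982, -0.08364951,  0.10880086]), [np.float64(0.0005600498543916746), np.float64(0.0005600498543917621)])
[ 0.45113514 -0.0860823   0.13      ]
[ 0.45378382 -0.08934547  0.13      ]
[[280.1773587  187.3117533 ]
 [279.75998415 195.7300709 ]] [[280.30939016 214.01702833]
 [279.84091428 215.38736273]]
```

```bash
python3 - <<'E'
from h import *
s=cams.grab_frame("scene");t=cams.grab_frame("top")
# top edge plane: camera centre + rays through two px
o,d1=ray(t,(294,100));_,d2=ray(t,(297,350));n=np.cross(d1,d2);n/=np.linalg.norm(n)
for uv in((397,53),(430,67),(470,83),(508,98),(397,60),(508,105)):
    os,ds=ray(s,uv);k=n@(o-os)/(n@ds);print(uv,(os+k*ds).round(3))
for z in (.13,.135,.14): print(z,proj(s,[[.449,-.085,z],[.449,-.085,z-.027]]).round(1).tolist(),proj(t,[.449,-.085,z]).round(1))
E
```

```text
(397, 53) [ 0.063 -0.081  0.725]
(430, 67) [-0.025 -0.081  0.715]
(470, 83) [-0.12  -0.08   0.707]
(508, 98) [-0.201 -0.079  0.702]
(397, 60) [ 0.06  -0.083  0.709]
(508, 105) [-0.205 -0.079  0.689]
0.13 [[280.2, 187.5], [280.0, 193.2]] [[281.5 212.9]]
0.135 [[280.3, 186.5], [280.0, 192.2]] [[281.5 212.8]]
0.14 [[280.3, 185.4], [280.1, 191.1]] [[281.6 212.6]]
```

```bash
python3 - <<'E'
from h import *
s=cams.grab_frame("scene");t=cams.grab_frame("top")
n=np.array([-np.sin(1.128),np.cos(1.128),0])
for nm,uv in(("elbowdisc",(372,67)),("elbowtop",(340,17)),("shoulderdisc",(385,282)),("wrist",(143,117)),("arm right",(405,80))):
    for off in(0,.06):
        o,d=ray(s,uv);k=(off-n@o)/(n@d);X=o+k*d;print(nm,off,X.round(3),"r",(X[:2]@[np.cos(1.128),np.sin(1.128)]).round(3))
for nm,uv in(("wristdisc top",(18,292)),("elbow top",(260,370))):
    o,d=ray(t,uv);k=(0-n@o)/(n@d);X=o+k*d;print(nm,X.round(3))
for uv in((480,205),(447,180),(424,217),(340,260)): print(uv,atz(s,uv,0).round(3))
E
```

```text
elbowdisc 0 [0.027 0.058 0.724] r 0.064
elbowdisc 0.06 [-0.012  0.114  0.743] r 0.098
elbowtop 0 [0.063 0.132 0.822] r 0.146
elbowtop 0.06 [0.02  0.182 0.833] r 0.173
shoulderdisc 0 [-0.051 -0.108  0.029] r -0.12
shoulderdisc 0.06 [-0.084 -0.037  0.109] r -0.07
wrist 0 [0.227 0.478 0.655] r 0.529
wrist 0.06 [0.169 0.497 0.68 ] r 0.522
arm right 0 [-0.008 -0.018  0.692] r -0.02
arm right 0.06 [-0.045  0.045  0.714] r 0.022
wristdisc top [0.231 0.487 0.677]
elbow top [-0.004 -0.008  0.286]
(480, 205) [-0.037 -0.82   0.   ]
(447, 180) [ 0.159 -0.884  0.   ]
(424, 217) [ 0.073 -0.545  0.   ]
(340, 260) [ 0.122 -0.09   0.   ]
```

```bash
python3 - <<'E'
from h import *
s=cams.grab_frame("scene");t=cams.grab_frame("top")
save(s,"s3",(300,0,512,200),3.7); save(t,"t3",(250,0,512,384),2)
E
```

```text
(no output)
```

View pics/s3.png

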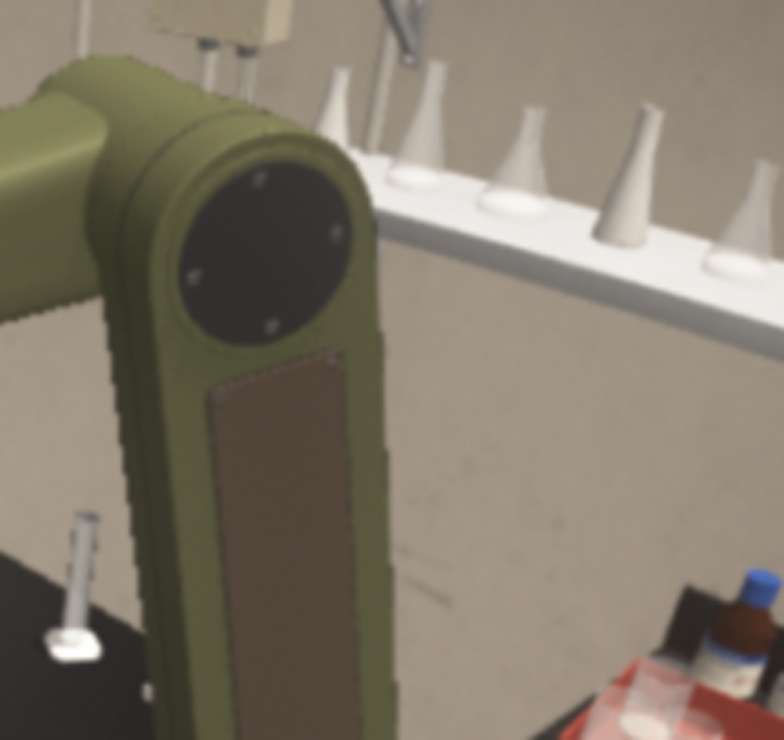

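View pics/t3.png

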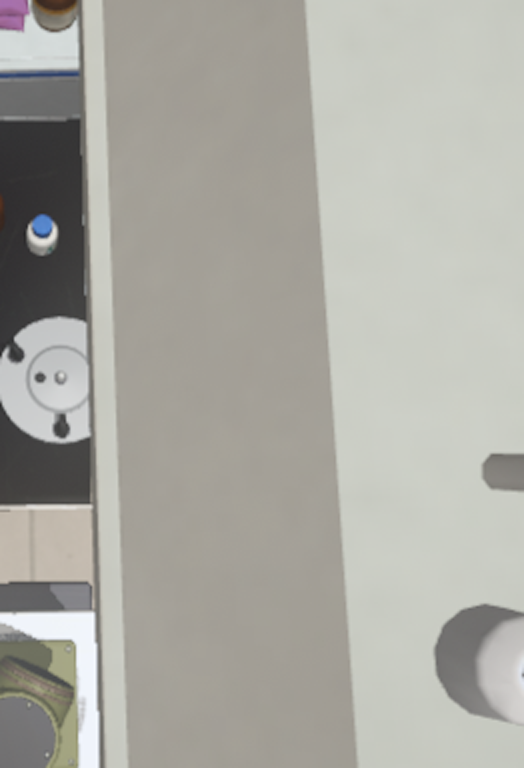

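Request:
{"op": "play_rows", "data": {"xyz": [[-0.0368, -0.0341, 0], [-0.0368, -0.0341, 0], [-0.0368, -0.0341, 0], [-0.0368, -0.0341, 0], [-0.0368, -0.0341, 0], [-0.0368, -0.0341, 0], [-0.0368, -0.0341, 0], [-0.02, -0.02, 0]], "spin": [0, 0, 0, 0, 0, 0, 0, 0], "claw": [1, 1, 1, 1, 1, 1, 1, 1], "grip_force": 20}}

```text
time_s: 3.45
position: [0.3704, 0.1151, 0.2316]
tool_rot: [3.136, 0.004, 2.705]
ft_force: [-0.0, 0.2, -0.6]
width: 0.0854
```

Request:
{"op": "play_rows", "data": {"xyz": [[-0.035, -0.033, 0], [-0.035, -0.033, 0], [-0.035, -0.033, 0], [-0.035, -0.033, 0], [-0.016, -0.015, 0], [0, 0, 0], [0, 0, 0], [0, 0, 0]], "spin": [0, 0, 0, 0, -6.5, -6.5, -6.5, -5], "claw": [0, 0, 0, 0, 0, 0, 0, 0]}}

```text
time_s: 4.45
position: [0.4535, -0.0945, 0.2324]
tool_rot: [3.138, 0.011, 3.14]
ft_force: [0.5, 0.9, -0.7]
width: 0.0425
```

```bash
python3 - <<'E'
from h import *
st=arm.read_state();print(st["joint_positions"].round(3),st["position"].round(4),st["tool_rot"].round(3))
s=cams.grab_frame("scene");t=cams.grab_frame("top")
save(s,"s4",(220,100,330,220),5);save(t,"t4",(230,140,320,230),6)
print(spotter.tip_of(s,"proud_head")[:2],spotter.tip_of(t,"proud_head")[:2])
E
```

```text
[-0.209  0.147 -0.283  1.131  0.006 -0.208] [ 0.4535 -0.0945  0.2324] [3.138 0.011 3.14 ]
[{'position': [280.6, 186.3], 'p': 0.52}] [{'position': [140.6, 226.5], 'p': 0.18}]
```

View pics/s4.png

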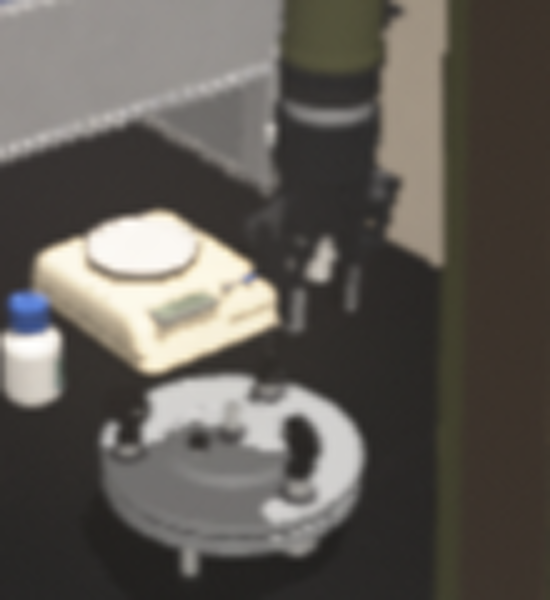

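View pics/t4.png

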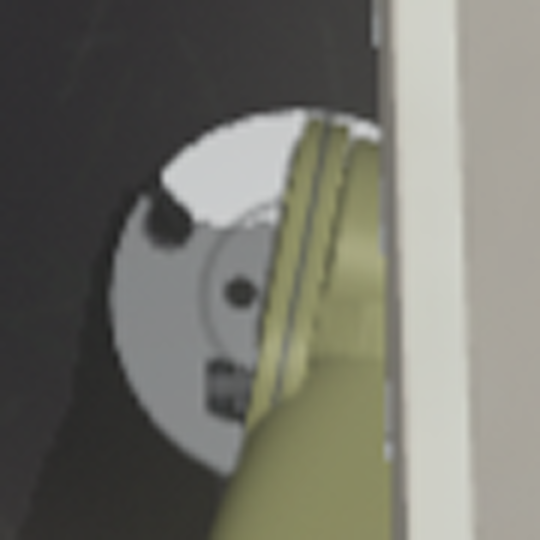

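Request:
{"op": "play_rows", "data": {"xyz": [[0.0035, 0.0095, 0], [0, 0, 0.02], [0, 0, 0.02], [0, 0, 0.02], [0, 0, 0.012], [0, 0, 0.01], [0, 0, 0], [0, 0, 0]], "spin": [0, 0, 0, 0, 0, 0, 0, 0], "claw": [0, 0, 0, 0, 0, 0, 0, 0]}}

```text
time_s: 5.65
position: [0.4509, -0.0808, 0.1496]
tool_rot: [3.137, 0.014, 3.134]
ft_force: [-1.0, 0.7, -1.0]
width: 0.043
```

```bash
cat > look.py <<'E'
from h import *
import sys
n=sys.argv[1]
st=arm.read_state();print(st["time_s"],st["joint_positions"].round(3),st["position"].round(4),st["tool_rot"].round(3),"F",st["ft_force"].round(2),"T",st["ft_torque"].round(3),"w",round(st["width"],4))
s=cams.grab_frame("scene")
g=np.clip(255*(s["pixels"][:,:,::-1]/255.)**0.5,0,255).astype(np.uint8)
np.save(f"pics/{n}.npy",s["pixels"])
c=cv2.resize(g[150:212,250:312],None,fx=9,fy=9,interpolation=cv2.INTER_CUBIC)
q=proj(s,st["position"])[0];print("tcp px",q.round(1))
cv2.circle(c,tuple(int(v) for v in ((q-[250,150])*9+4)),3,(0,0,255),-1)
cv2.imwrite(f"pics/{n}.png",c)
E
python3 look.py d1
```

```text
5.65 [-0.182  0.191 -0.455  0.911  0.007 -0.175] [ 0.4509 -0.0808  0.1496] [3.137 0.014 3.134] F [-0.98  0.68 -0.99] T [0.003 0.022 0.012] w 0.043
tcp px [279.3 183.5]
```

View pics/d1.png

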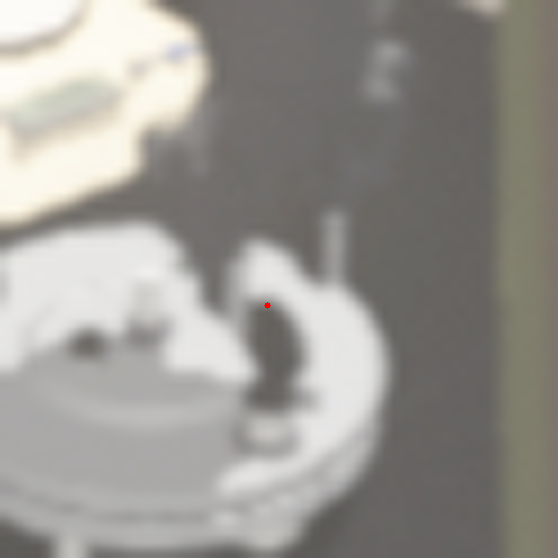

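```bash
python3 - <<'E'
from h import *
s=cams.grab_frame("scene")
P=np.array([.4509,-.0808,.1496])
# at opening .043 tips retracted maybe ~6mm
for dz in(0,.006):
  for dy in(-.0215,0,.0215):
    for dx in(-.011,.011):
      print(dz,dy,dx,((proj(s,P+[dx,dy,dz])[0]-[250,150])*9+4).round(0))
save(s,"s5",(262,168,302,208),14)
E
```

```text
0 -0.0215 -0.011 [323. 300.]
0 -0.0215 0.011 [289. 277.]
0 0 -0.011 [284. 317.]
0 0 0.011 [251. 294.]
0 0.0215 -0.011 [245. 335.]
0 0.0215 0.011 [212. 311.]
0.006 -0.0215 -0.011 [324. 288.]
0.006 -0.0215 0.011 [290. 266.]
0.006 0 -0.011 [285. 305.]
0.006 0 0.011 [252. 282.]
0.006 0.0215 -0.011 [246. 323.]
0.006 0.0215 0.011 [213. 299.]
```

View pics/s5.png

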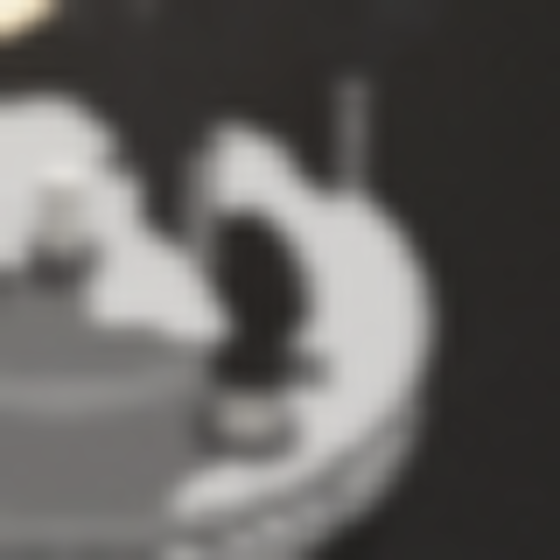

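Request:
{"op": "play_rows", "data": {"xyz": [[0.001, -0.004, 0.004], [0, 0, 0.008], [0, 0, 0.008], [0, 0, 0.005], [0, 0, 0], [0, 0, 0], [0, 0, 0], [0, 0, 0]], "spin": [0, 0, 0, 0, 0, 0, 0, 0], "claw": [-0.3, -0.3, -0.3, -0.4, -0.4, -0.5, -0.5, -0.5]}}

```text
time_s: 6.75
position: [0.4508, -0.0853, 0.1235]
tool_rot: [3.137, 0.016, 3.134]
ft_force: [-0.0, 0.4, 0.4]
width: 0.0212
```

```bash
python3 look.py d2
```

```text
6.75 [-0.192  0.216 -0.5    0.841  0.007 -0.184] [ 0.4508 -0.0853  0.1235] [3.137 0.016 3.134] F [-0.01  0.44  0.37] T [ 0.005 -0.017  0.004] w 0.0212
tcp px [279.9 188.7]
```

View pics/d2.png

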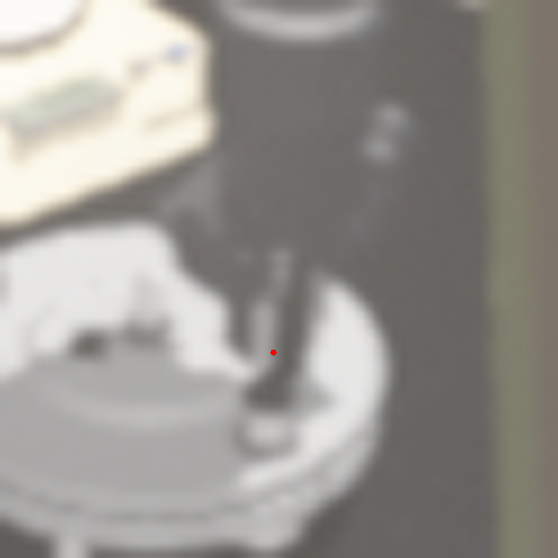

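Request:
{"op": "play_rows", "data": {"xyz": [[0, 0, 0], [0, 0, 0], [0, 0, 0], [0, 0, 0], [0, 0, 0], [0, 0, 0], [0, 0, 0], [0, 0, 0]], "spin": [0, 0, 0, 0, 0, 0, 0, 0], "claw": [-0.6, -0.65, -0.7, -0.72, -0.74, -0.78, -0.8, -0.8]}}

```text
time_s: 7.8
position: [0.4511, -0.0847, 0.1238]
tool_rot: [3.136, 0.016, 3.134]
ft_force: [-0.4, 1.2, 0.7]
width: 0.0099
```

```bash
python3 look.py d3
```

```text
7.8 [-0.191  0.215 -0.499  0.841  0.008 -0.184] [ 0.4511 -0.0847  0.1238] [3.136 0.016 3.134] F [-0.39  1.17  0.66] T [ 0.187 -0.036  0.011] w 0.0099
tcp px [279.8 188.6]
```

View pics/d3.png

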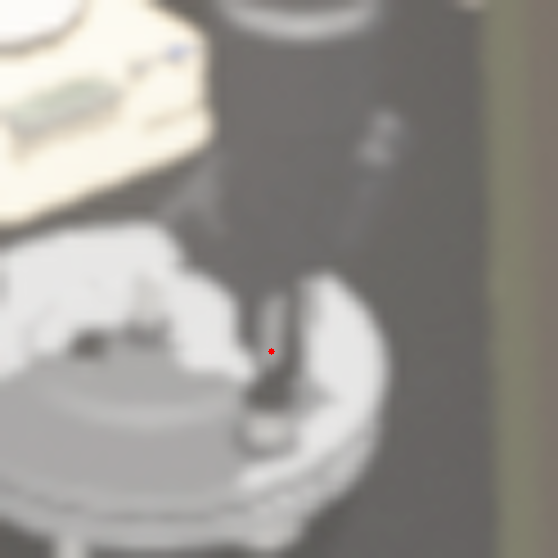

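Request:
{"op": "play_rows", "data": {"xyz": [[0, 0, 0], [0, 0, 0], [0, 0, 0], [0, 0, 0], [0, 0, 0], [0, 0, 0], [0, 0, 0], [0, 0, 0]], "spin": [0, 0, -9, -9, -9, -9, -9, -6], "claw": [-0.73, -0.73, -0.73, -0.73, -0.73, -0.73, -0.73, -0.73]}}

```text
time_s: 8.85
position: [0.4513, -0.0843, 0.1244]
tool_rot: [-3.132, 0.016, -2.23]
ft_force: [0.2, 1.0, 2.1]
width: 0.0115
```

```bash
python3 look.py d4
```

```text
8.85 [-0.192  0.215 -0.499  0.842  0.01  -1.103] [ 0.4513 -0.0843  0.1244] [-3.132  0.016 -2.23 ] F [0.25 1.04 2.13] T [ 0.094  0.082 -0.003] w 0.0115
tcp px [279.7 188.5]
```

View pics/d4.png

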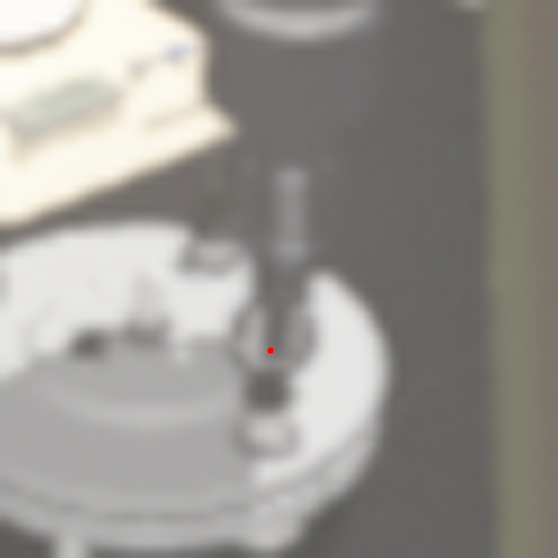

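```bash
cat > edge.py <<'E'
import numpy as np,sys,glob,os
for n in sys.argv[1:]:
    a=np.load(f"pics/{n}.npy").astype(float).mean(2)
    pr=a[189:202,278:282].mean(1)
    # upper dark->light crossing at level 110
    m=np.argmin(pr[:6]); L=100
    c=[m+i+ (L-pr[m+i])/(pr[m+i+1]-pr[m+i]) for i in range(len(pr)-m-1) if pr[m+i]<L<=pr[m+i+1]]
    print(n,pr.round(0).astype(int).tolist(),189+c[0] if c else None)
E
python3 edge.py d1 d2 d3 d4
```

```text
d1 [44, 52, 57, 49, 43, 44, 69, 117, 144, 139, 110, 115, 170] 195.64048865619546
d2 [79, 81, 68, 50, 43, 45, 69, 115, 142, 138, 109, 103, 151] 195.67387387387387
d3 [88, 79, 63, 50, 43, 45, 69, 115, 141, 138, 109, 103, 152] 195.6708633093525
d4 [77, 82, 59, 49, 46, 50, 78, 124, 145, 145, 121, 113, 157] 195.48457350272233
```

Request:
{"op": "play_rows", "data": {"xyz": [[0, 0, 0], [0, 0, 0], [0, 0, 0], [0, 0, 0], [0, 0, 0], [0, 0, 0], [0, 0, 0], [0, 0, 0]], "spin": [-2, -2, -2, -2, -2, -2, 0, 0], "claw": [-0.73, -0.73, -0.73, -0.73, -0.73, -0.73, -0.73, -0.73]}}

```text
time_s: 9.9
position: [0.4514, -0.0843, 0.1245]
tool_rot: [-3.129, 0.014, -2.011]
ft_force: [0.2, -0.0, 0.3]
width: 0.0115
```

```bash
python3 look.py d5; python3 edge.py d5
```

```text
9.9 [-0.192  0.215 -0.499  0.842  0.01  -1.322] [ 0.4514 -0.0843  0.1245] [-3.129  0.014 -2.011] F [ 0.2  -0.04  0.28] T [ 0.119  0.053 -0.016] w 0.0115
tcp px [279.7 188.5]
d5 [84, 91, 65, 51, 46, 50, 79, 128, 146, 147, 121, 112, 147] 195.42808219178082
```

Request:
{"op": "play_rows", "data": {"xyz": [[0, 0, 0], [0, 0, 0], [0, 0, 0], [0, 0, 0], [0, 0, 0], [0, 0, 0], [0, 0, 0], [0, 0, 0]], "spin": [-2, -2, -2, -2, -2, -2, 0, 0], "claw": [-0.73, -0.73, -0.73, -0.73, -0.73, -0.73, -0.73, -0.73]}}

```text
time_s: 10.95
position: [0.4513, -0.0843, 0.1247]
tool_rot: [-3.126, 0.011, -1.787]
ft_force: [-0.3, 0.9, 1.4]
width: 0.0119
```

```bash
python3 look.py d6; python3 edge.py d6
```

```text
10.95 [-0.192  0.214 -0.498  0.842  0.01  -1.546] [ 0.4513 -0.0843  0.1247] [-3.126  0.011 -1.787] F [-0.33  0.87  1.37] T [ 0.103  0.113 -0.028] w 0.0119
tcp px [279.7 188.5]
d6 [88, 86, 66, 53, 46, 50, 83, 133, 146, 140, 111, 91, 109] 195.33166666666668
```

Request:
{"op": "play_rows", "data": {"xyz": [[0, 0, 0], [0, 0, 0], [0, 0, 0], [0, 0, 0], [0, 0, 0], [0, 0, 0], [0, 0, 0], [0, 0, 0]], "spin": [-2, -2, -2, -2, -2, 0, 0, 0], "claw": [-0.73, -0.73, -0.73, -0.73, -0.73, -0.73, -0.73, -0.73]}}

```text
time_s: 12.0
position: [0.4514, -0.0844, 0.1247]
tool_rot: [-3.124, 0.007, -1.6]
ft_force: [-0.2, 0.2, 0.7]
width: 0.0114
```

```bash
python3 look.py d7; python3 edge.py d7
```

```text
12.0 [-0.192  0.214 -0.498  0.842  0.01  -1.733] [ 0.4514 -0.0844  0.1247] [-3.124  0.007 -1.6  ] F [-0.24  0.19  0.67] T [ 0.078  0.128 -0.082] w 0.0114
tcp px [279.7 188.4]
d7 [101, 85, 63, 53, 47, 52, 87, 137, 145, 136, 107, 85, 99] 195.2624584717608
```

Request:
{"op": "play_rows", "data": {"xyz": [[0, 0, 0], [0, 0, 0], [0, 0, 0], [0, 0, 0], [0, 0, 0], [0, 0, 0], [0, 0, 0], [0, 0, 0]], "spin": [-2, -2, -2, -2, -2, 0, 0, 0], "claw": [-0.73, -0.73, -0.73, -0.73, -0.73, -0.73, -0.73, -0.73]}}

```text
time_s: 13.05
position: [0.4514, -0.0844, 0.1247]
tool_rot: [-3.123, 0.004, -1.413]
ft_force: [-0.9, 1.1, 0.3]
width: 0.0113
```

```bash
python3 look.py d8; python3 edge.py d8
```

```text
13.05 [-0.192  0.214 -0.498  0.842  0.01  -1.92 ] [ 0.4514 -0.0844  0.1247] [-3.123  0.004 -1.413] F [-0.92  1.06  0.34] T [ 0.051  0.086 -0.019] w 0.0113
tcp px [279.7 188.4]
d8 [92, 80, 66, 54, 47, 51, 86, 138, 150, 139, 103, 82, 98] 195.26442307692307
```

View pics/d8.png

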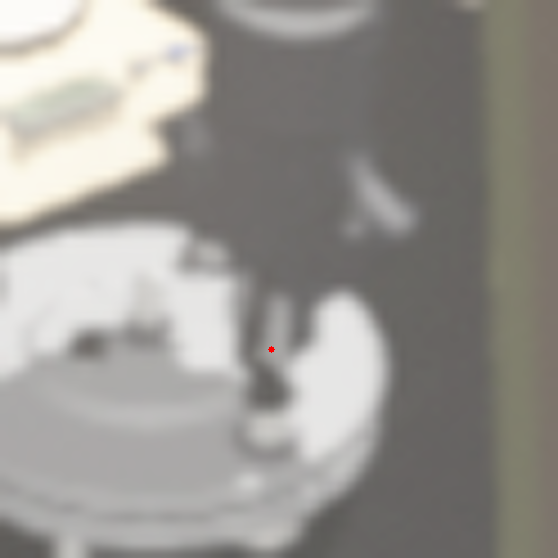

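Request:
{"op": "play_rows", "data": {"xyz": [[0, 0, 0], [0, 0, 0], [0, 0, 0], [0, 0, 0], [0, 0, 0], [0, 0, 0], [0, 0, 0], [0, 0, 0]], "spin": [-2, -2, -2, -2, -2, 0, 0, 0], "claw": [-0.73, -0.73, -0.73, -0.73, -0.73, -0.73, -0.73, -0.73]}}

```text
time_s: 14.1
position: [0.4513, -0.0844, 0.1248]
tool_rot: [-3.123, 0.0, -1.226]
ft_force: [0.1, 0.5, 1.7]
width: 0.0115
```

```bash
python3 look.py d9; python3 edge.py d9
```

```text
14.1 [-0.192  0.214 -0.498  0.843  0.01  -2.107] [ 0.4513 -0.0844  0.1248] [-3.123  0.    -1.226] F [0.08 0.53 1.67] T [ 0.081  0.168 -0.031] w 0.0115
tcp px [279.7 188.4]
d9 [83, 79, 72, 55, 46, 51, 86, 135, 145, 134, 103, 83, 104] 195.283305227656
```

Request:
{"op": "play_rows", "data": {"xyz": [[0, 0, 0], [0, 0, 0], [0, 0, 0], [0, 0, 0], [0, 0, 0], [0, 0, 0], [0, 0, 0], [0, 0, 0]], "spin": [-2, -2, -2, -2, -2, 0, 0, 0], "claw": [-0.73, -0.73, -0.73, -0.73, -0.73, -0.73, -0.73, -0.73]}}

```text
time_s: 15.15
position: [0.4514, -0.0845, 0.1248]
tool_rot: [-3.123, -0.003, -1.039]
ft_force: [-0.8, -0.0, 1.6]
width: 0.0112
```

```bash
python3 look.py d10; python3 edge.py d10
```

```text
15.15 [-0.192  0.214 -0.498  0.842  0.01  -2.295] [ 0.4514 -0.0845  0.1248] [-3.123e+00 -3.000e-03 -1.039e+00] F [-0.81 -0.04  1.59] T [ 0.02   0.092 -0.055] w 0.0112
tcp px [279.7 188.4]
d10 [75, 72, 69, 56, 46, 52, 88, 136, 146, 135, 101, 83, 123] 195.24295774647888
```

Request:
{"op": "play_rows", "data": {"xyz": [[0, 0, 0], [0, 0, 0], [0, 0, 0], [0, 0, 0], [0, 0, 0], [0, 0, 0], [0, 0, 0], [0, 0, 0]], "spin": [-2, -2, -2, -2, -2, 0, 0, 0], "claw": [-0.73, -0.73, -0.73, -0.73, -0.73, -0.73, -0.73, -0.73]}}

```text
time_s: 16.2
position: [0.4513, -0.0845, 0.1249]
tool_rot: [-3.124, -0.007, -0.852]
ft_force: [0.4, -0.2, 2.0]
width: 0.0116
```

```bash
python3 look.py d11; python3 edge.py d11
```

```text
16.2 [-0.192  0.214 -0.498  0.843  0.01  -2.481] [ 0.4513 -0.0845  0.1249] [-3.124 -0.007 -0.852] F [ 0.4  -0.15  2.03] T [0.067 0.146 0.019] w 0.0116
tcp px [279.7 188.4]
d11 [72, 79, 74, 56, 46, 52, 87, 135, 144, 133, 103, 107, 161] 195.2686308492201
```

View pics/d11.png

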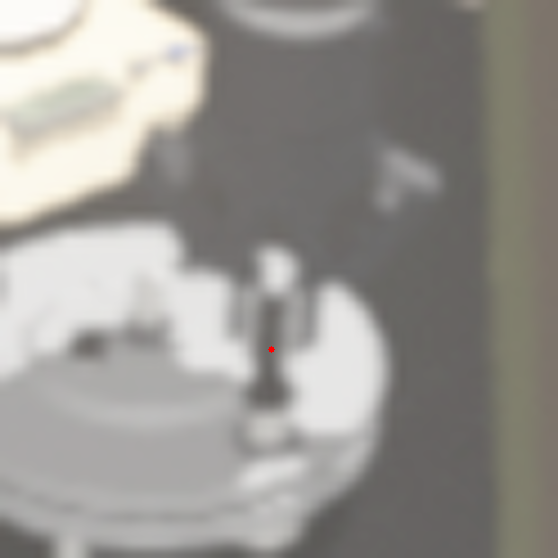

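Request:
{"op": "play_rows", "data": {"xyz": [[0, 0, 0], [0, 0, 0], [0, 0, 0], [0, 0, 0], [0, 0, 0], [0, 0, 0], [0, 0, 0], [0, 0, 0]], "spin": [0, 0, 0, 0, 0, 0, 0, 0], "claw": [-0.6, -0.6, -0.6, -0.6, -0.6, -0.6, -0.6, -0.6]}}

```text
time_s: 17.25
position: [0.4513, -0.0847, 0.1243]
tool_rot: [-3.125, -0.006, -0.852]
ft_force: [-0.3, 0.1, -0.1]
width: 0.0169
```

```bash
python3 look.py d12; python3 edge.py d12
```

```text
17.25 [-0.192  0.215 -0.499  0.842  0.009 -2.482] [ 0.4513 -0.0847  0.1243] [-3.125 -0.006 -0.852] F [-0.33  0.11 -0.14] T [-0.006  0.058 -0.05 ] w 0.0169
tcp px [279.7 188.5]
d12 [60, 72, 72, 56, 46, 53, 89, 135, 145, 134, 102, 107, 161] 195.23877917414723
```

Request:
{"op": "play_rows", "data": {"xyz": [[0, 0, 0], [0, 0, 0], [0, 0, 0], [0, 0, 0], [0, 0, 0], [0, 0, 0], [0, 0, 0], [0, 0, 0]], "spin": [0, 0, -2, -2, -2, -2, -2, 0], "claw": [-0.73, -0.73, -0.73, -0.73, -0.73, -0.73, -0.73, -0.73]}}

```text
time_s: 18.3
position: [0.4514, -0.0846, 0.1245]
tool_rot: [-3.126, -0.01, -0.665]
ft_force: [-0.3, 1.1, 0.1]
width: 0.0118
```

```bash
python3 look.py d13; python3 edge.py d13
```

```text
18.3 [-0.192  0.215 -0.499  0.842  0.01  -2.669] [ 0.4514 -0.0846  0.1245] [-3.126 -0.01  -0.665] F [-0.3   1.14  0.09] T [ 0.05   0.008 -0.047] w 0.0118
tcp px [279.7 188.5]
d13 [88, 106, 88, 60, 47, 54, 89, 136, 144, 136, 109, 110, 161] 195.23021582733813
```

Request:
{"op": "play_rows", "data": {"xyz": [[0, 0, 0], [0, 0, 0], [0, 0, 0], [0, 0, 0], [0, 0, 0], [0, 0, 0], [0, 0, 0], [0, 0, 0]], "spin": [-2, -2, -2, -2, -2, 0, 0, 0], "claw": [-0.73, -0.73, -0.73, -0.73, -0.73, -0.73, -0.73, -0.73]}}

```text
time_s: 19.35
position: [0.4515, -0.0846, 0.1245]
tool_rot: [-3.128, -0.013, -0.478]
ft_force: [0.0, 0.8, 0.8]
width: 0.0112
```

```bash
python3 look.py d14; python3 edge.py d14
```

```text
19.35 [-0.192  0.215 -0.498  0.842  0.01  -2.855] [ 0.4515 -0.0846  0.1245] [-3.128 -0.013 -0.478] F [0.03 0.78 0.77] T [ 0.082  0.051 -0.076] w 0.0112
tcp px [279.7 188.4]
d14 [83, 85, 75, 56, 47, 55, 89, 131, 144, 139, 112, 111, 161] 195.25838264299801
```

Request:
{"op": "play_rows", "data": {"xyz": [[0, 0, 0], [0, 0, 0], [0, 0, 0], [0, 0, 0], [0, 0, 0], [0, 0, 0], [0, 0, 0], [0, 0, 0]], "spin": [-2, -2, -2, -2, -2, -2, 0, 0], "claw": [-0.73, -0.73, -0.73, -0.73, -0.73, -0.73, -0.73, -0.73]}}

```text
time_s: 20.4
position: [0.4513, -0.0846, 0.1243]
tool_rot: [-3.131, -0.015, -0.254]
ft_force: [-0.1, -0.1, 0.1]
width: 0.0111
```

```bash
python3 look.py d15; python3 edge.py d15
```

```text
20.4 [-0.192  0.215 -0.499  0.842  0.009 -3.08 ] [ 0.4513 -0.0846  0.1243] [-3.131 -0.015 -0.254] F [-0.14 -0.1   0.13] T [ 0.044 -0.006  0.06 ] w 0.0111
tcp px [279.7 188.5]
d15 [88, 84, 70, 62, 52, 44, 52, 88, 133, 138, 109, 103, 152] 196.2677902621723
```

View pics/d15.png

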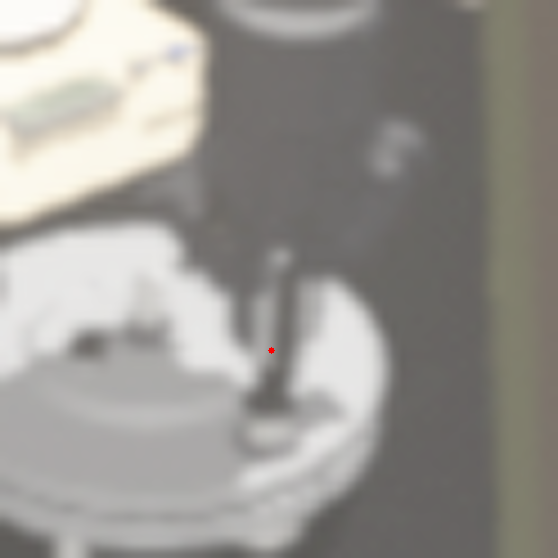

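Request:
{"op": "play_rows", "data": {"xyz": [[0, 0, 0.0015], [0, 0, 0.0015], [0, 0, 0.001], [0, 0, 0.0005], [0, 0, 0.0005], [0, 0, 0], [0, 0, 0], [0, 0, 0]], "spin": [10, 10, 10, 10, 10, 10, 10, 10], "claw": [-0.73, -0.73, -0.73, -0.73, -0.73, -0.73, -0.73, -0.73]}}

```text
time_s: 21.45
position: [0.4514, -0.085, 0.1211]
tool_rot: [-3.124, 0.007, -1.696]
ft_force: [0.3, 0.1, -0.5]
width: 0.0115
```

```bash
python3 look.py e1; python3 edge.py e1
```

```text
21.45 [-0.192  0.217 -0.505  0.832  0.008 -1.638] [ 0.4514 -0.085   0.1211] [-3.124  0.007 -1.696] F [ 0.28  0.15 -0.49] T [ 0.005 -0.014 -0.047] w 0.0115
tcp px [279.7 189.1]
e1 [92, 95, 78, 60, 52, 46, 50, 82, 133, 137, 105, 85, 100] 196.34590163934428
```

View pics/e1.png

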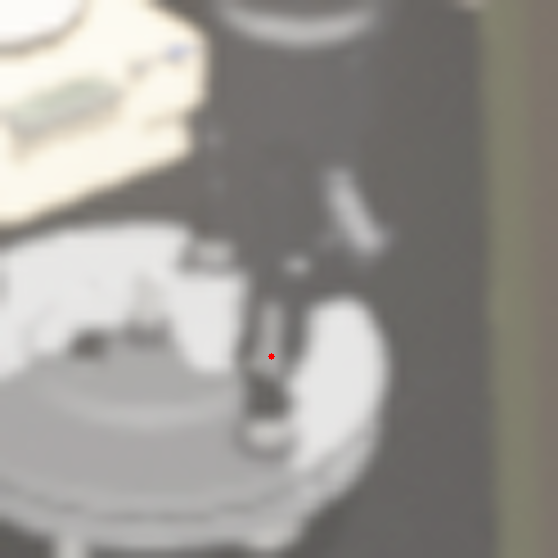

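Request:
{"op": "play_rows", "data": {"xyz": [[0, 0, 0.001], [0, 0, 0.0005], [0, 0, 0.0005], [0, 0, 0.0005], [0, 0, 0.0005], [0, 0, 0], [0, 0, 0], [0, 0, 0]], "spin": [10, 10, 10, 10, 10, 10, 10, 10], "claw": [-0.73, -0.73, -0.73, -0.73, -0.73, -0.73, -0.73, -0.73]}}

```text
time_s: 22.5
position: [0.4507, -0.0845, 0.1197]
tool_rot: [3.136, 0.018, -3.12]
ft_force: [0.1, 0.1, -1.3]
width: 0.0117
```

Request:
{"op": "play_rows", "data": {"xyz": [[0, 0, 0], [0, 0, 0], [0, 0, 0], [0, 0, 0], [0, 0, 0], [0, 0, 0], [0, 0, 0], [0, 0, 0]], "spin": [8, 8, 8, 0, 0, 0, 0, 0], "claw": [-0.73, -0.73, -0.73, -0.73, -0.73, 0.2, 0.2, 0.2]}}

```text
time_s: 23.5
position: [0.4507, -0.0844, 0.1194]
tool_rot: [3.129, 0.014, 2.748]
ft_force: [-0.7, -0.1, -0.4]
width: 0.0513
```

```bash
python3 look.py e2; python3 edge.py e2
```

```text
23.5 [-0.192  0.218 -0.509  0.827  0.009  0.202] [ 0.4507 -0.0844  0.1194] [3.129 0.014 2.748] F [-0.68 -0.09 -0.45] T [-0.007  0.023 -0.013] w 0.0513
tcp px [279.7 189.6]
e2 [56, 59, 65, 67, 54, 43, 41, 64, 111, 129, 103, 100, 147] 196.77127659574467
```

View pics/e2.png

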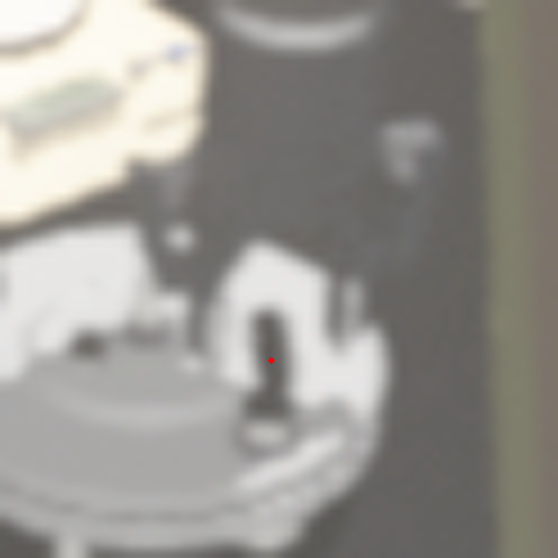

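Request:
{"op": "play_rows", "data": {"xyz": [[0, 0, 0], [0, 0, 0], [0, 0, 0], [0, 0, 0], [0, 0, 0], [0, 0, 0], [0, 0, 0], [0, 0, 0]], "spin": [-10.6, -10.6, -10.6, -10.6, -10.6, -10.6, -10.6, -10.6], "claw": [0.3, 0.3, 0.3, 0.3, 0.3, 0.3, 0.3, 0.3]}}

```text
time_s: 24.55
position: [0.4507, -0.0845, 0.1195]
tool_rot: [-3.128, 0.013, -2.032]
ft_force: [0.4, 0.2, -0.4]
width: 0.0553
```

Request:
{"op": "play_rows", "data": {"xyz": [[0, 0, 0], [0, 0, 0], [0, 0, 0], [0, 0, 0], [0, 0, 0], [0, 0, 0], [0, 0, 0], [0, 0, 0]], "spin": [-10.6, -10.6, -10.6, -10.6, -10.6, -10.6, -10.6, -10.6], "claw": [0.3, 0.3, 0.3, 0.3, 0.3, 0.3, 0.3, 0.2]}}

```text
time_s: 25.55
position: [0.4506, -0.0846, 0.1195]
tool_rot: [-3.128, -0.012, -0.532]
ft_force: [-0.0, -0.2, 0.2]
width: 0.0512
```

```bash
python3 look.py e3; python3 edge.py e3
```

```text
25.55 [-0.192  0.218 -0.509  0.827  0.009 -2.802] [ 0.4506 -0.0846  0.1195] [-3.128 -0.012 -0.532] F [-0.03 -0.19  0.17] T [ 0.001  0.045 -0.036] w 0.0512
tcp px [279.8 189.6]
e3 [55, 59, 65, 67, 54, 44, 44, 65, 111, 127, 98, 98, 147] 196.76576576576576
```

View pics/e3.png

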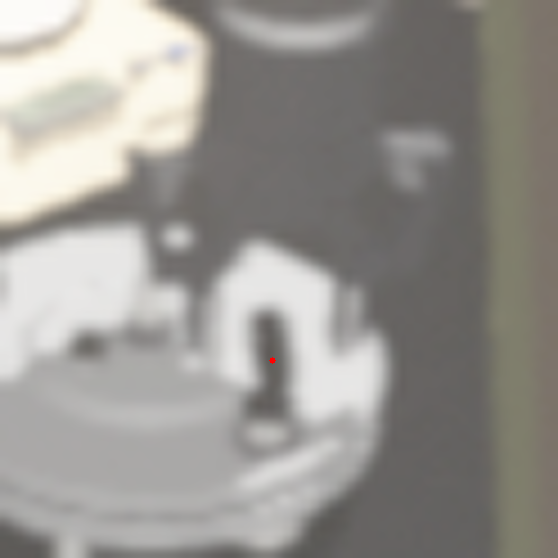

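Request:
{"op": "play_rows", "data": {"xyz": [[0, 0, 0.001], [0, 0, 0.001], [0, 0, 0], [0, 0, 0], [0, 0, 0], [0, 0, 0], [0, 0, 0], [0, 0, 0]], "spin": [-5.5, -5.5, 0, 0, 0, 0, 0, 0], "claw": [0.2, 0, -0.2, -0.4, -0.6, -0.73, -0.73, -0.73]}}

```text
time_s: 26.6
position: [0.4507, -0.0847, 0.1176]
tool_rot: [-3.131, -0.015, -0.343]
ft_force: [0.9, 0.7, -0.2]
width: 0.0116
```

Request:
{"op": "play_rows", "data": {"xyz": [[0, 0, 0], [0, 0, 0], [0, 0, 0], [0, 0, 0], [0, 0, 0], [0, 0, 0], [0, 0, 0], [0, 0, 0]], "spin": [10, 10, 10, 10, 10, 10, 10, 10], "claw": [-0.73, -0.73, -0.73, -0.73, -0.73, -0.73, -0.73, -0.73]}}

```text
time_s: 27.6
position: [0.4513, -0.0834, 0.1169]
tool_rot: [-3.125, 0.012, -1.785]
ft_force: [1.0, 0.1, -0.2]
width: 0.0115
```

```bash
python3 look.py e4; python3 edge.py e4
```

```text
27.6 [-0.191  0.221 -0.513  0.82   0.012 -1.547] [ 0.4513 -0.0834  0.1169] [-3.125  0.012 -1.785] F [ 1.    0.05 -0.22] T [-0.042 -0.092  0.044] w 0.0115
tcp px [279.4 190.2]
e4 [77, 79, 82, 77, 64, 49, 46, 58, 96, 118, 97, 94, 122] 197.1897810218978
```

View pics/e4.png

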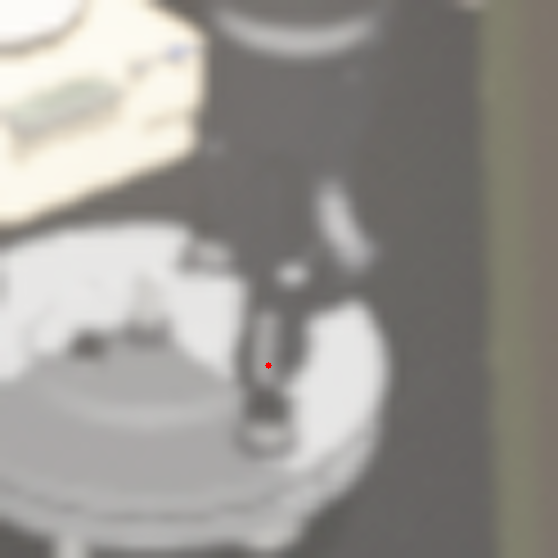

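Request:
{"op": "play_rows", "data": {"xyz": [[0.001, 0, 0], [0, 0, 0], [0, 0, 0], [0, 0, 0], [0, 0, 0], [0, 0, 0], [0, 0, 0], [0, 0, 0]], "spin": [10, 10, 10, 10, 10, 10, 10, 10], "claw": [-0.73, -0.73, -0.73, -0.73, -0.73, -0.73, -0.73, -0.73]}}

```text
time_s: 28.65
position: [0.4519, -0.0842, 0.1164]
tool_rot: [3.131, 0.019, 3.073]
ft_force: [0.1, -0.3, -1.2]
width: 0.0115
```

```bash
python3 look.py e5; python3 edge.py e5
```

```text
28.65 [-0.193  0.222 -0.513  0.818  0.012 -0.124] [ 0.4519 -0.0842  0.1164] [3.131 0.019 3.073] F [ 0.07 -0.33 -1.18] T [-0.087 -0.05   0.019] w 0.0115
tcp px [279.5 190.2]
e5 [84, 86, 87, 68, 54, 45, 42, 52, 88, 119, 103, 101, 151] 197.3909574468085
```

Request:
{"op": "play_rows", "data": {"xyz": [[0, 0, 0], [0, 0, 0], [0, 0, 0], [0, 0, 0], [0, 0, 0], [0, 0, 0], [0, 0, 0], [0, 0, 0]], "spin": [7, 7, 6.8, 0, 0, 0, 0, 0], "claw": [-0.73, -0.73, -0.73, -0.73, -0.78, -0.85, -0.85, -0.85], "grip_force": 30}}

```text
time_s: 29.7
position: [0.4516, -0.0848, 0.1163]
tool_rot: [3.127, 0.014, 2.72]
ft_force: [0.2, -0.2, 0.1]
width: 0.0095
```

```bash
python3 look.py e6; python3 edge.py e6; python3 - <<'E'
from h import *
s=cams.grab_frame("scene");save(s,"s6",(225,155,305,215),9)
E
```

```text
29.7 [-0.193  0.222 -0.513  0.818  0.011  0.229] [ 0.4516 -0.0848  0.1163] [3.127 0.014 2.72 ] F [ 0.15 -0.19  0.06] T [-0.193  0.058 -0.039] w 0.0095
tcp px [279.6 190.2]
e6 [79, 82, 89, 78, 64, 51, 43, 47, 77, 116, 101, 101, 147] 197.58405172413794
```

View pics/e6.png

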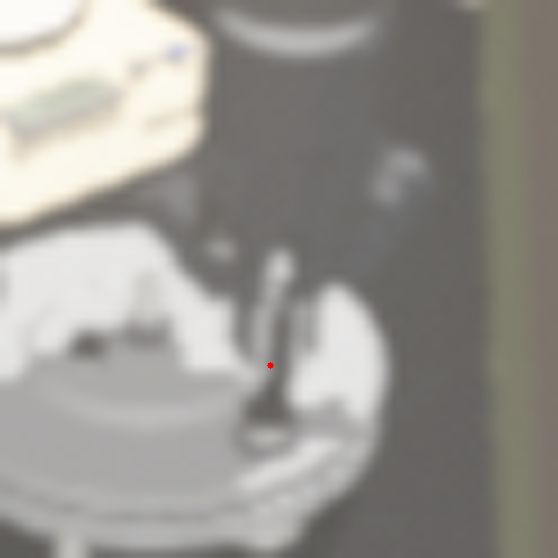

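View pics/s6.png

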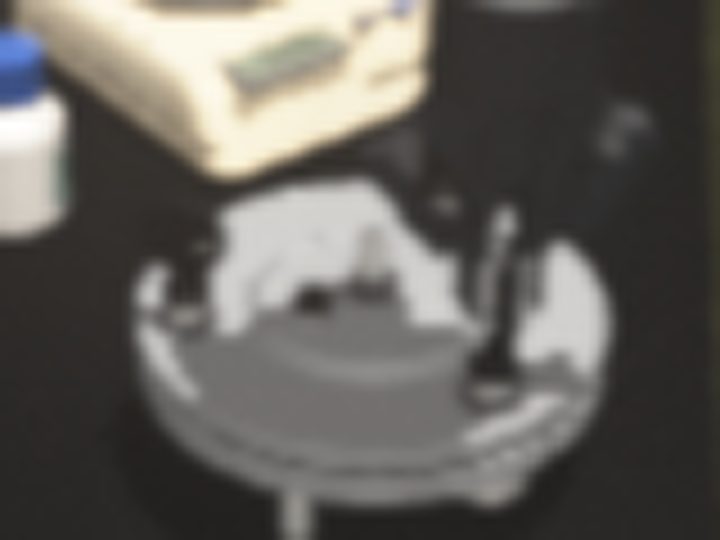

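```bash
python3 - <<'E'
from h import *
st=arm.read_state();print(st["time_s"],st["ft_force"].round(2),st["width"],st["tool_rot"].round(3))
print(arm.job_done())
E
```

```text
29.8 [-0.85 -0.14 -0.52] 0.009455293169095219 [3.127 0.014 2.719]
the job is handed in; nothing more can be done
None
```

The third hand screw is started one full turn, and the gripper is still holding its head. I handed the job in at 29.8 s.

- **Which screw:** the proud one is the screw nearest the robot. Its collar measured about 8 mm higher than the other two in the scene picture.
- **Backward turn:** I turned it with the fingers loosely round the head so it could rise and fall. After about 2.7 to 2.8 rad the collar dropped by 1.0 pixel, about 5 mm. I saw the drop in the picture, not in the force readings. The step in which it fell was 13°, so the drop angle is known to about ±6°, plus a few degrees of finger play.
- **Forward turn:** I wound it forward one full turn from the middle of that step, regripping once half way. The collar did not move during the regrip.
- **Final grip:** the head is held with 30 N, the fingers read 9.5 mm open on the 10 mm head, and the wrist force is about 1 N. In the last picture the screw looks level with the left started one.

**Check that disagreed:** over the forward turn the collar edge moved 1.3 pixels, where one turn should give about 1.05. I put this down to shading on the thin strip of shank still showing, because the angle readings match one turn.

I didn't touch the other two screws or anything else on the bench. I made no separate before-and-after check of the loose objects.

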